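Turn the angle sample onto its ground leg on the spark stand and clamp it

ROBOT

A 6-joint arm with a two-finger parallel gripper is mounted at the origin on the work surface. World frame = base frame: x ahead of the robot, y to its left, z up, the work surface at z = 0. Lengths are in m, angles in degrees, forces in N, time in s.
With the tool pointing down it reaches from about 0.3 to 0.75 m from the base axis. Payload 8.5 kg.
Tool frame: the origin (TCP) lies at the very end of the fingers, on their centre line; the grasp point (between the pads) lies 19 mm behind it; z points along the fingers, y is the line along which they close (so a half turn about z gives the same grasp; the last joint's range is limited). The gripper opens to 85 mm and grips with 20 to 120 N. Pads are 22 mm wide; open, the fingers measure 114 mm over their backs; the gripper's body (76 mm by 85 mm) begins 54 mm behind the grasp point. The pads swing forward as they close: fully open they stand 13 mm farther back than shut.
Start: joints at [-78.512, 21.807, 74.336, -0, 83.858, -12.336], TCP at [0.222, -0.503, 0.231] pointing down, gripper open.
Joint ranges: [-178.18, 178.18], [-50.72, 133.34], [12.68, 142.11], [-81.47, 261.47], [9.98, 163.14], [-165.26, 165.26]. Speed limits (degrees/s): [136.94, 136.94, 180, 180, 180, 180].

INTERFACE

Orientations are given as a 3x3 rotation matrix whose columns are the frame's x, y, z axes.
In Python, from rig import env, optics, spotter gives the robot as it stands.
- The arm moves only by the shell command python3 -m crank 'ROWS' [FORCE]. ROWS is JSON, one flat list of numbers, 5 for each row, row after row: the finger opening in cm, from 0 to 8.54, then the shift along the tool's x, y, z in cm, then the turn about the tool's z in rad. A call has exactly 8 rows; each row shifts and turns the commanded pose from where the row before left it, along the tool's axes as they then stand; what a row does not reach is not made up. A row lasts 1/12 s, in which the tool goes at most 41.7 mm and 7.16 degrees, less where a joint would pass 70% of its speed; a pose out of reach is approached as far as the arm can. A call is refused whole if a number of a shift passes 4.17 or a number of a turn 0.125, either way. A call with a gripper value outside its range is refused whole. The fingers move at their own pace and stop on an object; FORCE is the grip in N (left out, the last holds). Time passes only in rows, so rows that do not move let the fingers close, or fill a call up. It gives the time, the measured TCP pose, the force, the opening and the grip force at its end, in the units of the state.
- env.observe(): the state, without advancing time (a new reading comes with each control period).
- optics.get_image(name): name is "scene" or "top"; returns a dict with "color" (420x560x3 uint8, red, green, blue), "intrinsics" (3x3 intrinsics, pixels), "pose" (4x4, takes a point from camera to world coordinates). Camera axes: x right, y up, looking along -z (the intrinsics and any distortion apply to the point x, -y, -z); pixel columns grow to the right and rows downward; lengths in m; the calibration is good to about 2 mm. A picture is of the moment at which its call begins. There is no depth.
- env.close_job(): hands the job in; it is judged then, once.
Trained networks look in a picture, given as the dict that the camera call returned (one of the last four; its "shot" number tells which), for a name from the list of things; names that differ only in an ending like _2 or _b are one class to them, and where a whole thing is asked for, a point or a joint stands for the part that bears it (a point fixed in the world has none). Each returns a list of dicts, best first, with "score" (0 to 1); they miss things now and then, are a little off and sometimes report something else, mostly with a low value. They report only what shows in the picture. A call takes as long as a camera call. They do not tell look-alikes from the thing itself.
- spotter.look_for(picture, query): "at" ([column, row] as shares, 0 to 1, of the picture: columns of its width, rows of its height, amid what is visible of it).
The state is a dict: "time_s": time; "q": joint angles; "qvel": joint speeds; "joint_efforts": joint torques, N m; "position": TCP position; "tool_rot": TCP orientation; "ft_force": force on the tool from outside, world axes, zero at the start; "wrist_torque": the same for the moment, N m; "grip_width": finger opening in m; "gripper_force": force on a finger pad.
Only numpy, scipy, OpenCV 4.12 (cv2) and the standard library are available. Lean on these libraries where they do the work, as an engineer would, in place of code of your own. Each camera call takes 0.05 s, during which the arm holds its last target. There are 200 camera calls.

TASK

The steel angle stands on its short leg on the spark stand. Tip it over its corner onto its long, ground leg, keeping the corner on the deck rather than picking the angle up and letting the leg down gently, so that the leg lies flat and covers the spark opening roughly with its middle. Then lift the hold-down arm by its knob, swing it in and lower its foot onto the leg above the opening; let go and leave the other things on the deck and table undisturbed.

Things in the scene. Friction and masses are not known exactly. Their poses are not given: they have to be found in the camera images.
- stand: fixed white box with a flat steel deck at z = 110 mm. Origin on the table right under the spark opening; deck from x = -86 to +140, y = -130 to +170 mm in its own axes; z up, front (-x) to the robot. A fixed post 16 mm thick, 148 mm tall above the deck, stands at own x = +115, y = 0 and carries the hold-down arm.
- opening (a point): centre of the spark opening at deck height: a dark hole 12 mm wide in a white ceramic and copper disc set flush in the deck. Axes as the stand's.
- angle: loose steel L, 0.65 kg, 50 mm sawn off an angle section, 10 mm thick. Origin mid-way on the outer corner edge. Own x along the 75 mm leg, z along the 100 mm leg (its outer face, x = 0, is ground bright), y along the corner edge (sawn ends at +-25). Starts on the short leg, own x roughly to the stand's +y; tipped, own x is up and own z roughly to the stand's -y. Mass centre x 20, z 32 mm.
- holddown: sleeve of the hold-down with all it carries (steel arm, foot, knob; 0.5 kg in all). It slides freely up the post by 60 mm and sinks slowly by its own weight when let go, down to a stop collar where the foot's underside is 4 mm above the deck. Origin on the post axis, at deck height when down.
- swing (a joint): swing of the hold-down arm about the upright post, rad, counter-clockwise from above positive, -0.15 to 1.9. 0 = foot exactly above the opening (arm along the stand's -x from the post), 1.57 = parked aside along the stand's -y. Turns easily, stays where left. Starts parked and down.
- knob (a point): middle of the grip of the hold-down's black knob, an upright cylinder 26 mm wide, from 26 mm below to 19 mm above this point, right above the foot, 115 mm from the post axis; 80 mm above the deck when fully down. The arm, 18 mm wide, runs to the post 26 mm below this point.
- foot (a point): centre of the underside of the hold-down's foot, a disc 20 mm wide, 76 mm below knob and 115 mm from the post axis.
- standard: bystander: bright steel disc 42 mm wide, 32 mm high, standing on the deck's far left corner. Origin under its middle.
- puck: bystander: dark steel disc 48 mm wide, 26 mm high, on the table left of the stand. Origin under its middle.
- brush: bystander: brush about 180 mm long lying on the table right of the stand. Origin under its middle.
- cup: bystander: paper-white cup 76 mm wide, 90 mm high, on the table right of the stand. Origin under its middle.
Things that resemble listed ones, but are neither listed nor needed, are in the scene too. What is shaped like the angle but orange is not meant.

How it is judged (in metres and radians):
On the way, in this order (a step that is already met when the one before it is completed fails the run):
1. the angle lies on its long leg, covering the opening (angle between angle's own x axis and vertical below 0.06 rad and z of opening in the frame of angle between 0.027 and 0.083 m and y of opening in the frame of angle between -0.016 and 0.016 m), for 0.2 s.
2. the foot of the hold-down is over the opening and presses on the leg (horizontal distance between foot and opening below 0.012 m and contact force between holddown and angle above 1.5 N), for 0.2 s.
At the end, for the whole second after the job is handed in: The angle lies at rest, flat (within 0.06 rad) on the deck on its long leg, the centre of the spark opening 27 to 83 mm from its corner and within 16 mm of the middle of its width; the hold-down's foot is within 12 mm of the opening's centre and rests on the leg with more than 1.5 N (all of step 1 and all of step 2 and x of opening in the frame of angle between -0.006 and 0.006 m and linear speed of angle below 0.02 m/s); the robot touches nothing.
It fails at once if the angle's corner is lifted more than 25 mm off the deck (height (world z) of angle above 0.135 m).
It fails at once if the angle is let fall while tipping (past about 20 degrees it turns faster than 6 rad/s, a drop of the leg's end of more than about 15 mm) (angular speed of angle above 6 rad/s and angle between angle's own x axis and vertical below 1.2 rad).
It fails at once if a bystander is moved more than 20 mm (distance of any of standard, puck, brush, cup from where it was at the start of the episode above 0.02 m).
It also fails if it takes over 51 s, if anything falls off the work surface, if the arm or the gripper's body presses on something with over 40 N, if the wrist force passes 120 N, or if a joint passes its speed limit or range.

## Working session

There is one attempt and no reset: what is moved stays moved. The work goes in short steps, Python scripts to look and compute and a shell command to move; the robot and the scene stay as the last step left them, time stands still between calls to the robot, and variables do not carry over. Pictures are saved under pics/ and viewed, at most 10 in all, crops included, and the job is handed in when it is done.

```bash
ls; mkdir -p pics; python3 - <<'E'
from rig import env, optics, spotter
import cv2,numpy as np
s=env.observe();print(s['time_s'],s['position'],np.round(s['tool_rot'],3).tolist(),s['grip_width'])
for n in ['scene','top']:
    p=optics.get_image(n)
    cv2.imwrite(f'pics/{n}0.png',p['color'][:,:,::-1])
    print(n,p['intrinsics'],np.round(p['pose'],4).tolist(),[k for k in p])
    for q in ['angle','opening','holddown','knob','foot','standard','puck','brush','cup','stand']:
        print(q,[(round(d['at'][0]*560),round(d['at'][1]*420),round(d['score'],2)) for d in spotter.look_for(p,q)[:4]])
E
```

```text
pics
0.0 [ 0.22208925 -0.50285577  0.23070699] [[0.915, 0.404, -0.0], [0.404, -0.915, 0.001], [0.0, -0.001, -1.0]] 0.0851085617743008
scene [[415.14783397   0.         273.57891437]
 [  0.         415.14783397 218.15451007]
 [  0.           0.           1.        ]] [[0.6614, -0.4748, 0.5806, 1.1648], [0.7496, 0.4428, -0.4919, -0.5387], [-0.0235, 0.7606, 0.6488, 0.8681], [0.0, 0.0, 0.0, 1.0]] ['color', 'intrinsics', 'pose', 'shot']
angle [(260, 206, 0.97), (297, 202, 0.87), (298, 181, 0.55)]
opening [(291, 251, 0.88)]
holddown [(296, 255, 0.56)]
knob [(292, 257, 0.63)]
foot [(292, 257, 0.75)]
standard [(345, 221, 0.48)]
puck [(335, 197, 0.44)]
brush [(151, 301, 0.75)]
cup [(163, 327, 0.55), (295, 253, 0.16)]
stand [(291, 252, 0.92)]
top [[528.92113576   0.         272.75685824]
 [  0.         528.92113576 219.73548556]
 [  0.           0.           1.        ]] [[-0.0108, 0.9914, -0.1303, 0.3659], [-0.9998, -0.0128, -0.0151, -0.0069], [-0.0166, 0.1301, 0.9914, 1.3097], [0.0, 0.0, 0.0, 1.0]] ['color', 'intrinsics', 'pose', 'shot']
angle [(246, 294, 0.92), (221, 217, 0.76), (177, 299, 0.68), (208, 164, 0.65)]
opening [(267, 196, 0.74), (293, 151, 0.21)]
holddown [(292, 153, 0.6)]
knob [(298, 151, 0.8)]
foot [(295, 153, 0.94), (431, 205, 0.67), (218, 216, 0.63)]
standard [(207, 165, 0.57)]
puck [(142, 253, 0.71)]
brush [(416, 255, 0.97)]
cup [(431, 204, 0.73), (269, 197, 0.46)]
stand [(264, 198, 0.64)]
```

```bash
python3 - <<'E'
import cv2
a=cv2.imread('pics/top0.png')[90:330,110:450]
b=cv2.imread('pics/scene0.png')
cv2.imwrite('pics/top0c.png',cv2.resize(a,(800,565),interpolation=3))
cv2.imwrite('pics/scene0c.png',cv2.resize(b[130:370,110:430],(800,600),interpolation=3))
E
```

```text
(no output)
```

View pics/top0c.png

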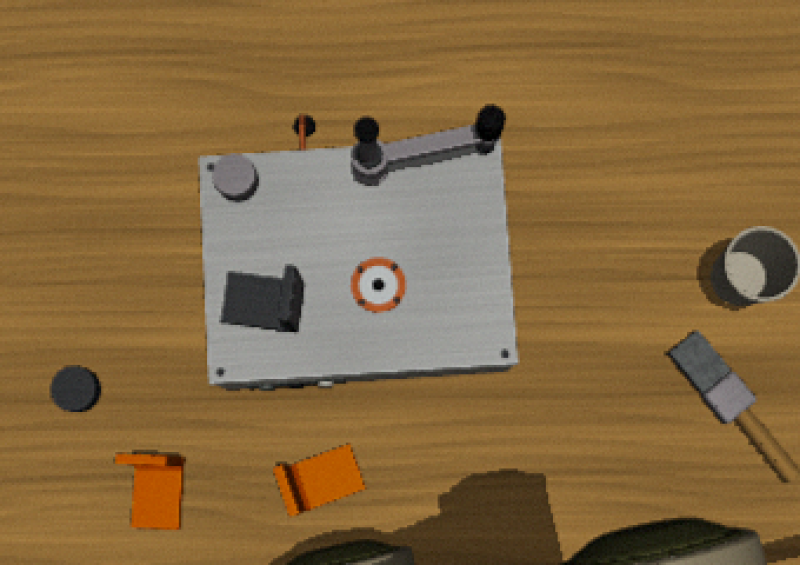

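View pics/scene0c.png

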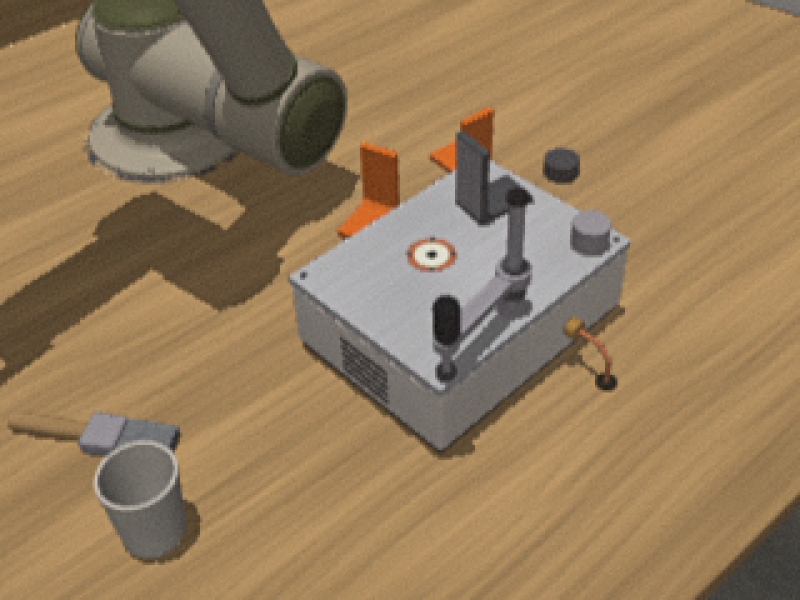

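The two orange angles on the table (top px (177,299) and (246,294)) are decoys. The wanted one is the dark angle on the deck, at top px (221,217) and scene px (298,202), so I choose that one. The opening is at top px (270,210), the post at about (267,155) and the knob at about (318,143), in crop coordinates divided back to full size. Next I compute their positions.

```bash
cat > h.py <<'E'
import numpy as np
K={'top':(528.921,272.757,219.735),'scene':(415.148,273.579,218.155)}
P={'scene':np.array([[0.6614,-0.4748,0.5806,1.1648],[0.7496,0.4428,-0.4919,-0.5387],[-0.0235,0.7606,0.6488,0.8681]]),
'top':np.array([[-0.0108,0.9914,-0.1303,0.3659],[-0.9998,-0.0128,-0.0151,-0.0069],[-0.0166,0.1301,0.9914,1.3097]])}
def at(n,u,v,z):
    f,cx,cy=K[n];d=P[n][:,:3]@np.array([(u-cx)/f,-(v-cy)/f,-1]);o=P[n][:,3]
    return np.round((o+d*(z-o[2])/d[2])[:2]*1000,1)
def pix(n,X):
    f,cx,cy=K[n];c=P[n][:,:3].T@(np.array(X)-P[n][:,3]);return np.round([cx-f*c[0]/c[2],cy+f*c[1]/c[2]],1)
def T(x,y,z): return at('top',110+(x+.5)/2.353-.5,90+(y+.5)/2.354-.5,z)
def S(x,y,z): return at('scene',110+(x+.5)/2.5-.5,130+(y+.5)/2.5-.5,z)
E
python3 - <<'E'
from h import *
import cv2
print('open',T(378,284,.11),S(432,254.5,.11))
for n,p in dict(fl=(209,382),fr=(518,365),bl=(200,155)).items(): print(n,T(*p,.11))
for n,p in dict(l=(290,278),f=(440,392),r=(630,242)).items(): print('S',n,S(*p,.11))
print('short leg toe corners',T(229,270,.12),T(220,322,.12))
print('top of long leg, T',T(300,265,.21),T(303,331,.21)); 
print('S leg top near-right corner',S(457,133,.21),S(488,150,.21),'base',S(484,222,.11),S(457,206,.11))
print('knob',T(490,118,.209),S(446,305,.209),'post',T(366,127,.258),S(517,197,.258))
a=cv2.imread('pics/top0.png')[185:240,190:250];b=cv2.imread('pics/scene0.png')[172:227,280:340]
cv2.imwrite('pics/ang.png',np.vstack([cv2.resize(a,None,fx=5.4,fy=5.4,interpolation=3),cv2.resize(b,None,fx=5.4,fy=5.4,interpolation=3)]))
E
```

```text
open [545.3  16.6] [544.7  16.9]
fl [451.8 181. ]
fr [ 464.6 -117.6]
bl [676.8 191.7]
S l [ 469.4 -118.5]
S f [ 692.  -107.3]
S r [676.8 188.8]
short leg toe corners [559.5 160.8] [508.8 169.3]
top of long leg, T [548.5  84.4] [489.   81.9]
S leg top near-right corner [500.5  95.1] [545.4  97.8] base [544.4  96.1] [503.3  93.3]
knob [681.6 -88.6] [683.6 -91.6] post [661.2  22.8] [660.9  19.5]
```

View pics/ang.png

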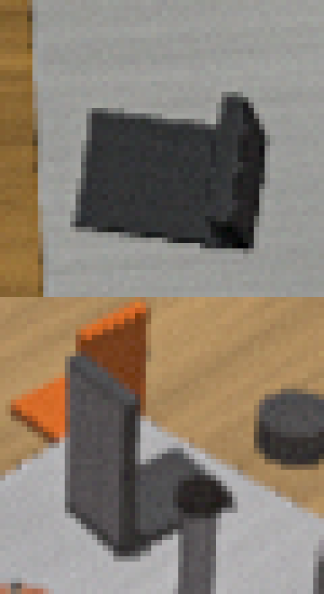

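The crop confirms the dark angle standing upright on the deck. In the top view the outer bottom edge runs from (265,135) to (252,248), and in the scene view from (68,510) to (125,555), in crop pixels.

```bash
python3 - <<'E'
from h import *
t=lambda x,y,z:at('top',190+(x+.5)/5.4-.5,185+(y+.5)/5.4-.5,z)
s=lambda x,y,z:at('scene',280+(x+.5)/5.4-.5,172+(y-297+.5)/5.4-.5,z)
print('T base',t(265,135,.11),t(252,248,.11),'T top outer',t(243,97,.21),t(222,93,.21))
print('S base',s(125,555,.11),s(68,510,.11),'S top outer',s(135,403,.21),s(72,362,.21),s(78,355,.21),s(140,395,.21))
print('toe',t(90,110,.12),t(76,225,.12))
E
```

```text
T base [548.1  89.4] [499.8  95. ] T top outer [548.   89.9] [549.7  98.2]
S base [546.   92.3] [499.2  95.9] S top outer [549.6  92.5] [503.8  93.6] [501.5  99.9] [546.7  98.9]
toe [558.2 162.6] [509.4 168.2]
```

```bash
python3 -m crank '[8.5,2.6,-2.14,-1,0, 8.5,2.6,-2.14,-1,0, 8.5,2.6,-2.14,-1,0, 8.5,2.6,-2.14,-1,0, 8.5,2.6,-2.14,0,0, 8.5,2.6,-2.14,0,0, 8.5,2.6,-2.14,0,0, 8.5,2.6,-2.14,0,0]' 20
python3 -m crank '[8.5,2.6,-2.14,0,0, 8.5,2.6,-2.14,0,0, 8.5,2.6,-2.14,0,0, 8.5,2.6,-2.14,0,0, 8.5,2.6,-2.14,0,0, 8.5,2.6,-2.14,0,0, 8.5,2.6,-2.14,0,0, 8.5,2.6,-2.14,0,0]'
python3 -m crank '[8.5,2.6,-2.14,0,0, 8.5,2.6,-2.14,0,0, 8.5,2.6,-2.14,0,0, 8.5,2.6,-2.14,0,0, 8.5,0,0,0,-0.12, 8.5,0,0,0,-0.12, 8.5,0,0,0,-0.12, 8.5,0,0,0,-0.12]'
python3 -m crank '[8.5,0,0,0,-0.12, 8.5,0,0,0,-0.12, 8.5,0,0,0,-0.12, 8.5,0,0,0,-0.12, 8.5,0,0,0,-0.073, 8.5,0,0,0,0, 8.5,0,0,0,0, 8.5,0,0,0,0]'
```

```text
time_s: 1.77
position: [0.3437, -0.2609, 0.2715]
tool_rot: [[0.915, 0.404, 0.0], [0.404, -0.915, -0.0], [0.0, 0.001, -1.0]]
ft_force: [1.4, 0.6, 0.4]
grip_width: 0.085
gripper_force: 0.0
time_s: 2.43
position: [0.4649, -0.0202, 0.2715]
tool_rot: [[0.915, 0.404, 0.0], [0.404, -0.915, -0.0], [0.0, 0.0, -1.0]]
ft_force: [0.6, -1.4, 0.3]
grip_width: 0.0852
gripper_force: 0.0
time_s: 3.1
position: [0.525, 0.0987, 0.2712]
tool_rot: [[0.62, 0.785, -0.0], [0.785, -0.62, -0.0], [-0.0, -0.0, -1.0]]
ft_force: [-0.4, 0.2, -1.3]
grip_width: 0.085
gripper_force: 0.0
time_s: 3.77
position: [0.525, 0.0985, 0.2714]
tool_rot: [[0.124, 0.992, 0.0], [0.992, -0.124, 0.0], [0.0, 0.0, -1.0]]
ft_force: [-0.3, 0.3, 1.6]
grip_width: 0.0851
gripper_force: 0.0
```

```bash
python3 -m crank '[8.5,0,0,1.5,0, 8.5,0,0,1.5,0, 8.5,0,0,1.5,0, 8.5,0,0,1.5,0, 8.5,0,0,1.0,0, 8.5,0,0,0.7,0, 8.5,0,0,0,0, 6.5,0,0,0,0]' 20
python3 - <<'E'
from rig import env, optics
import cv2,numpy as np
a=optics.get_image('top')['color'][170:250,180:270,::-1];b=optics.get_image('scene')['color'][150:230,255:345,::-1]
cv2.imwrite('pics/g1.png',np.vstack([cv2.resize(x,None,fx=3.7,fy=3.7,interpolation=3) for x in(a,b)]))
E
```

```text
time_s: 4.43
position: [0.5251, 0.0985, 0.1946]
tool_rot: [[0.122, 0.992, 0.0], [0.992, -0.122, -0.0], [0.0, 0.0, -1.0]]
ft_force: [-0.3, 0.3, -0.1]
grip_width: 0.0754
gripper_force: 0.0
```

View pics/g1.png

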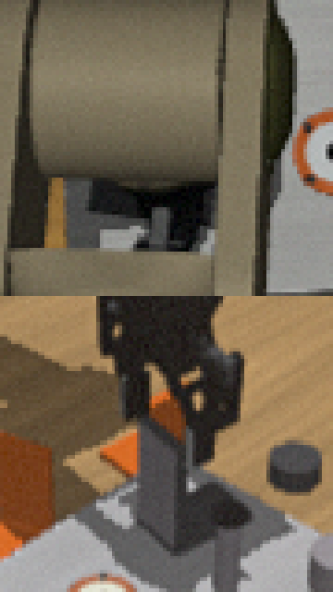

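The fingers straddle the top of the dark leg, with its top edge at about (165,425) in the crop. I close on it.

```bash
python3 -m crank '[4.5,0,0,0,0, 4.5,0,0,0,0, 4.5,0,0,0,0, 4.5,0,0,0,0, 4.5,0,0,0,0, 4.5,0,0,0,0, 4.5,0,0,0,0, 4.5,0,0,0,0]' 40
```

```text
time_s: 5.2
position: [0.5252, 0.0984, 0.1953]
tool_rot: [[0.122, 0.993, 0.002], [0.993, -0.122, -0.0], [0.0, 0.002, -1.0]]
ft_force: [-1.8, -0.7, 6.2]
grip_width: 0.0484
gripper_force: 41.6
```

```bash
python3 -m crank '[4.5,0,0,-0.1,0, 4.5,-0.34,0.4,0,0, 4.5,-0.34,0.4,0,0, 4.5,-0.34,0.4,0,0, 4.5,-0.34,0.4,0,0, 4.5,-0.34,0.4,0,0, 4.5,0,0,0,-0.08, 4.5,0,0,0,-0.08]' 40
python3 - <<'E'
from rig import env, optics
import cv2,numpy as np
b=optics.get_image('scene')['color'][150:250,245:345,::-1]
cv2.imwrite('pics/g2.png',cv2.resize(b,None,fx=5.5,fy=5.5,interpolation=3))
E
```

```text
time_s: 5.87
position: [0.5429, 0.0794, 0.1954]
tool_rot: [[-0.042, 0.999, 0.0], [0.999, 0.042, 0.001], [0.001, 0.0, -1.0]]
ft_force: [-0.6, 2.2, 1.3]
grip_width: 0.0487
gripper_force: 42.8
```

View pics/g2.png

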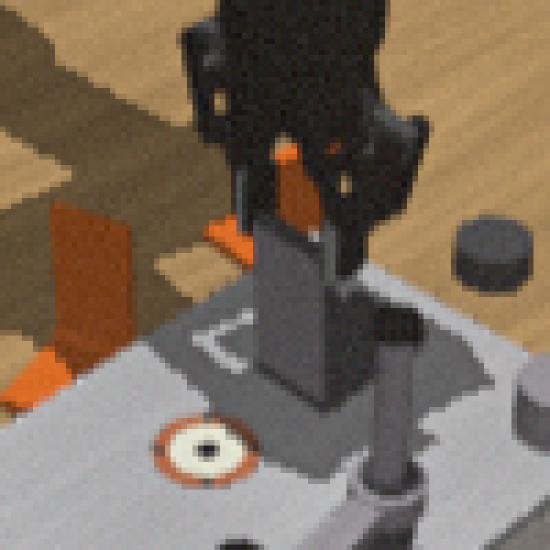

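```bash
python3 -m crank '[4.5,0,0,0.15,0, 4.5,0,0,0,0, 4.5,-0.82,0,0,0, 4.5,-0.82,0,0.07,0, 4.5,-0.81,0,0.13,0, 4.5,-0.80,0,0.21,0, 4.5,0,0,0,0, 4.5,0,0,0,0]' 20
python3 - <<'E'
from rig import env, optics
from h import *
import cv2
print(at('scene',303.7,223.8,.11),at('scene',291.5,217.3,.11))
b=optics.get_image('scene')['color'][150:250,245:345,::-1]
cv2.imwrite('pics/g3.png',cv2.resize(b,None,fx=5.5,fy=5.5,interpolation=3))
E
```

```text
time_s: 6.58
position: [0.5442, 0.0461, 0.19]
tool_rot: [[-0.035, 0.999, 0.0], [0.999, 0.035, -0.0], [-0.0, 0.0, -1.0]]
ft_force: [-1.8, 0.7, 5.5]
grip_width: 0.0491
gripper_force: 44.4
[561.2  81.1] [518.1  75.5]
```

View pics/g3.png

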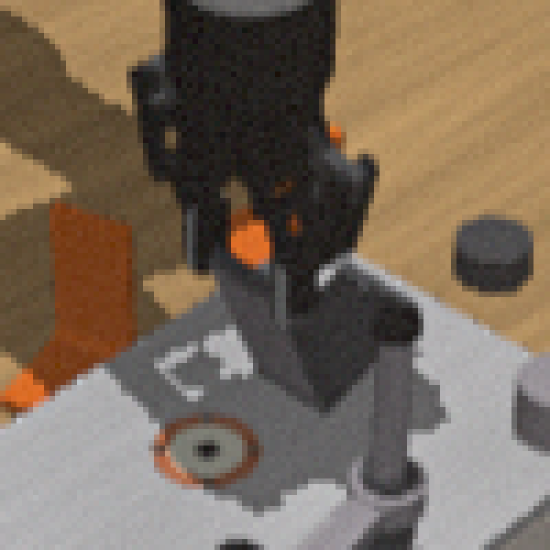

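The angle is tilted about 20° and the corner has not moved: it is still at (325,410) in the crop. I continue along the arc.

```bash
python3 -m crank '[4.5,-0.77,0,0.27,0, 4.5,-0.75,0,0.34,0, 4.5,-0.71,0,0.4,0, 4.5,-0.68,0,0.47,0, 4.5,-0.63,0,0.52,0, 4.5,-0.59,0,0.57,0, 4.5,-0.53,0,0.63,0, 4.5,-0.48,0,0.67,0]' 20
python3 - <<'E'
from rig import env, optics
import cv2
b=optics.get_image('scene')['color'][150:260,235:345,::-1]
cv2.imwrite('pics/g4.png',cv2.resize(b,None,fx=5,fy=5,interpolation=3))
E
```

```text
time_s: 7.3
position: [0.5463, -0.0063, 0.1514]
tool_rot: [[-0.036, 0.999, 0.001], [0.999, 0.036, -0.002], [-0.002, 0.001, -1.0]]
ft_force: [-2.4, -5.1, 4.8]
grip_width: 0.0488
gripper_force: 45.3
```

View pics/g4.png

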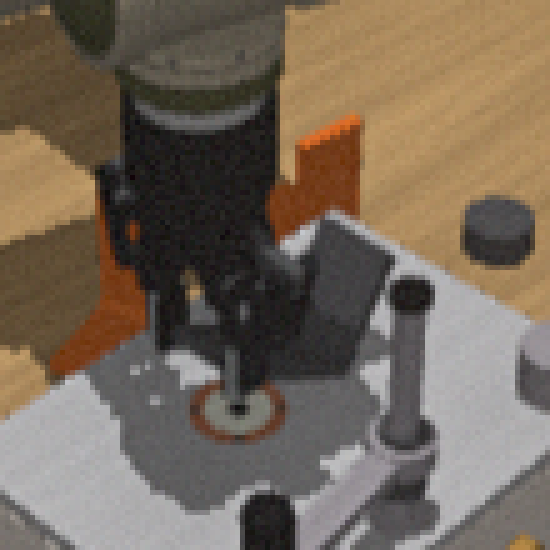

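```bash
python3 -m crank '[4.5,-0.42,0,0.7,0, 4.5,-0.35,0,0.75,0, 4.5,-0.29,0,0.76,0, 4.5,-0.11,0,0.4,0, 4.5,-0.11,0,0.4,0, 4.5,-0.05,0,0.3,0, 4.5,0,0,0,0, 4.5,0,0,0,0]' 20
```

```text
time_s: 8.02
position: [0.5468, -0.0197, 0.1178]
tool_rot: [[-0.036, 0.999, 0.0], [0.999, 0.036, -0.003], [-0.003, 0.0, -1.0]]
ft_force: [-0.7, -6.5, 1.8]
grip_width: 0.0486
gripper_force: 44.9
```

```bash
python3 -m crank '[4.5,-0.02,0,0.2,0, 4.5,0,0,0.2,0, 4.5,0,0,0.2,0, 4.5,0,0,0,0, 4.5,0,0,0,0, 4.5,0,0,0,0, 4.5,0,0,0,0, 4.5,0,0,0,0]' 20
```

```text
time_s: 8.68
position: [0.5469, -0.0197, 0.1119]
tool_rot: [[-0.036, 0.999, 0.001], [0.999, 0.036, -0.002], [-0.002, 0.001, -1.0]]
ft_force: [0.8, -5.3, 2.1]
grip_width: 0.0485
gripper_force: 44.8
```

```bash
python3 -m crank '[4.5,0,0,0.15,0, 4.5,0,0,0.15,0, 4.5,0,0,0,0, 4.5,0,0,0,0, 4.5,0,0,0,0, 4.5,0,0,0,0, 4.5,0,0,0,0, 4.5,0,0,0,0]' 20
python3 - <<'E'
from rig import env, optics
import cv2
b=optics.get_image('scene')['color'][150:260,235:345,::-1]
cv2.imwrite('pics/g5.png',cv2.resize(b,None,fx=5,fy=5,interpolation=3))
E
```

```text
time_s: 9.35
position: [0.5469, -0.0197, 0.109]
tool_rot: [[-0.036, 0.999, 0.001], [0.999, 0.036, -0.002], [-0.002, 0.001, -1.0]]
ft_force: [0.3, -4.7, 1.7]
grip_width: 0.0481
gripper_force: 44.9
```

View pics/g5.png

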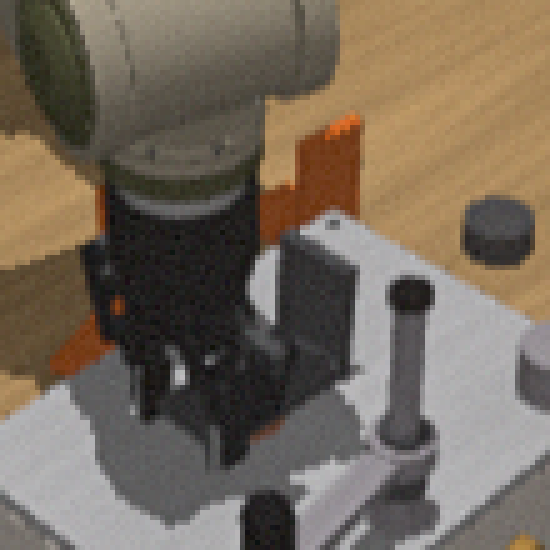

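It lies almost flat: the short leg is upright at (315,305) and the fingers are at the leg's free end. I release and rise.

```bash
python3 -m crank '[5.5,0,0,0,0, 6.5,0,0,0,0, 7.5,0,0,0,0, 8.5,0,0,0,0, 8.5,0,0,0,0, 8.5,0,0,-0.5,0, 8.5,0,0,-1,0, 8.5,0,0,-2,0]' 20
python3 -m crank '[8.5,0,0,-2.5,0, 8.5,0,0,-2.5,0, 8.5,0,0,-2.5,0, 8.5,0,0,-2.5,0, 8.5,-2,-2,0,0, 8.5,-3,-2,0,0, 8.5,-3,-2,0,0, 8.5,-2,-2,0,0]' 20
python3 - <<'E'
from rig import env, optics
import cv2,numpy as np
a=optics.get_image('top')['color'][120:260,190:330,::-1];b=optics.get_image('scene')['color'][140:280,230:370,::-1]
cv2.imwrite('pics/g6.png',np.hstack([cv2.resize(x,(400,400),interpolation=3) for x in(a,b)]))
E
```

```text
time_s: 10.07
position: [0.5456, -0.018, 0.1434]
tool_rot: [[-0.038, 0.999, -0.003], [0.999, 0.038, 0.001], [0.001, -0.003, -1.0]]
ft_force: [0.7, 0.1, 0.2]
grip_width: 0.0849
gripper_force: 0.0
time_s: 10.73
position: [0.4694, -0.1228, 0.245]
tool_rot: [[-0.038, 0.999, 0.001], [0.999, 0.038, -0.001], [-0.001, 0.001, -1.0]]
ft_force: [0.5, -0.7, -0.1]
grip_width: 0.0849
gripper_force: 0.0
```

View pics/g6.png

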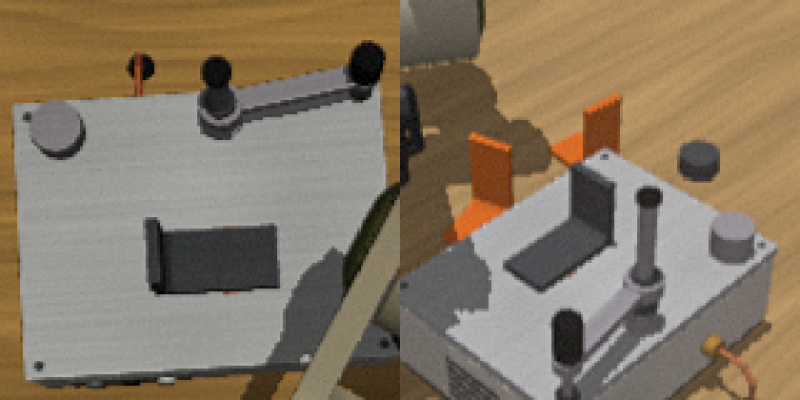

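The angle is flat and covers the opening. The free-end corners of the leg are at (277,225) and (280,286) in the left crop, and the short leg is upright. I check the numbers and plan the knob.

```bash
python3 - <<'E'
from h import *
t=lambda x,y,z:at('top',190+(x+.5)/2.857-.5,120+(y+.5)/2.857-.5,z)
s=lambda x,y,z:at('scene',230+(x-400+.5)/2.857-.5,140+(y+.5)/2.857-.5,z)
e1,e2=t(277,225,.12),t(280,286,.12)
print('end',e1,e2,s(504,265,.12),s(541,291,.11))
psi=np.radians(2.5);ex=np.array([np.cos(psi),np.sin(psi)]);ey=np.array([-ex[1],ex[0]])
m=(e1+e2)/2-[545,16.7];print('end mid in stand axes',m@ex,m@ey)
print('knob top',t(369,57,.209),s(569,322,.209))
post=np.array([545,16.7])+115*ex;print('post',post)
for a in np.radians([90,85,80,78,75]): print(np.degrees(a),post-115*(np.cos(a)*ex+np.sin(a)*ey))
E
```

```text
end [570.8 -20.9] [521.7 -22.6] [525.7 -25.1] [567.5 -16.3]
end mid in stand axes -0.4283551672198472 -38.467928354029105
knob top [682.1 -90.5] [686.3 -91.9]
post [659.89054548  21.71622955]
90.0 [664.90677503 -93.17431593]
85.0 [654.87431593 -93.17431593]
80.0 [644.88003338 -92.29992951]
78.0 [640.91007081 -91.70661463]
75.0 [634.99998988 -90.55781127]
```

```bash
python3 -m crank '[8.5,0.3,2.69,0,0, 8.5,0.3,2.69,0,0, 8.5,0.3,2.69,0,0, 8.5,0.3,2.69,0,0, 8.5,0.3,2.69,0,0, 8.5,0.3,2.69,0,0, 8.5,0.3,2.69,0,0, 8.5,0.3,2.69,0,0]' 20
python3 -m crank '[8.5,0,0,0,0, 8.5,0,0,1,0, 8.5,0,0,1.5,0, 8.5,0,0,1.5,0, 8.5,0,0,1.5,0, 8.5,0,0,1.2,0, 8.5,0,0,0,0, 6,0,0,0,0]' 30
python3 - <<'E'
from rig import env, optics
import cv2,numpy as np
b=optics.get_image('scene')['color'][180:320,230:370,::-1]
cv2.imwrite('pics/g7.png',cv2.resize(b,(560,560),interpolation=3))
E
```

```text
time_s: 11.5
position: [0.6859, -0.0876, 0.2447]
tool_rot: [[-0.039, 0.999, 0.001], [0.999, 0.039, 0.0], [-0.0, 0.001, -1.0]]
ft_force: [0.3, -0.4, 0.7]
grip_width: 0.0852
gripper_force: 0.0
time_s: 12.17
position: [0.6837, -0.0888, 0.1771]
tool_rot: [[-0.038, 0.999, -0.001], [0.999, 0.038, 0.0], [0.0, -0.001, -1.0]]
ft_force: [-0.4, 0.1, 0.7]
grip_width: 0.0752
gripper_force: 0.0
```

View pics/g7.png

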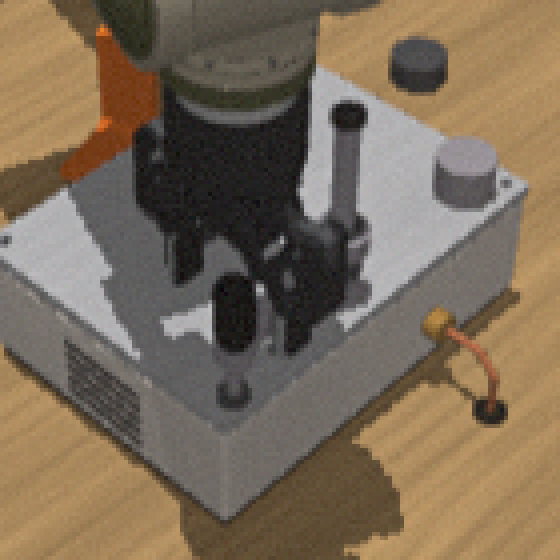

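The knob is at (235,310) in the crop and the fingertips at (185,275) and (292,350). I check that projection before closing.

```bash
python3 - <<'E'
from h import *
c=lambda x,y:(230+(x+.5)/4-.5,180+(y+.5)/4-.5)
for z in(.18,.19,.2): print(z,'tips mid',at('scene',*c(238,312),z))
print('knob top',at('scene',*c(235,284),.209),'foot',at('scene',*c(232,398),.114))
for x,y in((.6837,-.0888),): print('pred px of TCP, in crop',[((pix('scene',(x,y,z))-[230,180])*4) for z in(.18,.209)])
E
```

```text
0.18 tips mid [678.1 -83.3]
0.19 tips mid [685.2 -89.9]
0.2 tips mid [692.2 -96.5]
knob top [681.6 -88.9] foot [680.9 -90.7]
pred px of TCP, in crop [array([236. , 320.4]), array([236. , 284.4])]
```

Aligned within 2 mm; closing.

```bash
python3 -m crank '[4,0,0,0,0, 2,0,0,0,0, 2,0,0,0,0, 2,0,0,0,0, 2,0,0,0,0, 2,0,0,0,0, 2,0,0,0,0, 2,0,0,0,0]' 40
python3 -m crank '[2,0,0,0,0, 2,0,0,-0.5,0, 2,0,0,-0.5,0, 2,0,0,-0.5,0, 2,0,0,-0.5,0, 2,0,0,-0.5,0, 2,0,0,0,0, 2,0,0,0,0]' 40
python3 - <<'E'
from rig import env
from h import *
s=env.observe();p=s['position'][:2]*1000;print(p,s['tool_rot'].round(3).tolist())
post=np.array([659.9,21.7]);op=np.array([545.,16.7]);d=p-post;r=np.hypot(*d);print(r)
a0=np.arctan2(d[1],d[0]);a1=np.arctan2(*(op-post)[::-1])
if a1>0:a1-=2*np.pi
R=s['tool_rot'][:2,:2]
print(np.degrees([a0,a1]))
rr=np.linspace(r,115,25);A=np.linspace(a0,a1,25);X=post+np.c_[rr*np.cos(A),rr*np.sin(A)]
print((np.diff(X,axis=0)@R/10).round(2).tolist())
E
```

```text
time_s: 12.88
position: [0.6846, -0.0892, 0.1775]
tool_rot: [[-0.038, 0.999, 0.001], [0.999, 0.038, -0.001], [-0.001, 0.001, -1.0]]
ft_force: [-0.5, -1.5, 4.3]
grip_width: 0.0244
gripper_force: 41.4
time_s: 13.55
position: [0.6845, -0.0888, 0.2025]
tool_rot: [[-0.038, 0.999, 0.001], [0.999, 0.038, -0.0], [-0.0, 0.001, -1.0]]
ft_force: [0.3, 2.0, -4.5]
grip_width: 0.0247
gripper_force: 40.4
[684.4709743  -88.84405991] [[-0.038, 0.999, 0.001], [0.999, 0.038, -0.0], [-0.0, 0.001, -1.0]]
113.24187369828917
[ -77.46841273 -177.50828309]
[[-0.13, -0.81], [-0.07, -0.82], [-0.01, -0.83], [0.05, -0.82], [0.11, -0.82], [0.17, -0.81], [0.23, -0.79], [0.29, -0.78], [0.34, -0.75], [0.4, -0.73], [0.45, -0.7], [0.5, -0.66], [0.55, -0.62], [0.59, -0.58], [0.63, -0.54], [0.67, -0.49], [0.71, -0.44], [0.74, -0.39], [0.76, -0.34], [0.79, -0.28], [0.8, -0.22], [0.82, -0.16], [0.83, -0.1], [0.84, -0.04]]
```

```bash
python3 -m crank '[2,-0.13,-0.81,0,0, 2,-0.07,-0.82,0,0, 2,-0.01,-0.83,0,0, 2,0.05,-0.82,0,0, 2,0.11,-0.82,0,0, 2,0.17,-0.81,0,0, 2,0.23,-0.79,0,0, 2,0.29,-0.78,0,0]' 40
```

```text
time_s: 14.22
position: [0.6201, -0.086, 0.2025]
tool_rot: [[-0.036, 0.999, 0.004], [0.999, 0.036, -0.001], [-0.001, 0.004, -1.0]]
ft_force: [7.5, 1.4, -5.6]
grip_width: 0.0248
gripper_force: 40.5
```

```bash
python3 -m crank '[2,0.34,-0.75,0,0, 2,0.4,-0.73,0,0, 2,0.45,-0.7,0,0, 2,0.5,-0.66,0,0, 2,0.55,-0.62,0,0, 2,0.59,-0.58,0,0, 2,0.63,-0.54,0,0, 2,0.67,-0.49,0,0]'
python3 -m crank '[2,0.71,-0.44,0,0, 2,0.74,-0.39,0,0, 2,0.76,-0.34,0,0, 2,0.79,-0.28,0,0, 2,0.8,-0.22,0,0, 2,0.82,-0.16,0,0, 2,0.83,-0.1,0,0, 2,0.84,-0.04,0,0]'
python3 -m crank '[2,0,0,0,0, 2,0,0,0,0, 2,0,0,0,0, 2,0,0,0,0, 2,0,0,0,0, 2,0,0,0,0, 2,0,0,0,0, 2,0,0,0,0]'
```

```text
time_s: 14.88
position: [0.5681, -0.0465, 0.2027]
tool_rot: [[-0.036, 0.999, 0.004], [0.999, 0.036, -0.002], [-0.002, 0.004, -1.0]]
ft_force: [5.8, -6.5, -4.3]
grip_width: 0.0251
gripper_force: 41.9
time_s: 15.55
position: [0.5457, 0.0154, 0.2026]
tool_rot: [[-0.036, 0.999, 0.002], [0.999, 0.036, -0.002], [-0.002, 0.002, -1.0]]
ft_force: [2.1, -4.5, -6.0]
grip_width: 0.0251
gripper_force: 40.0
time_s: 16.22
position: [0.5456, 0.0158, 0.2021]
tool_rot: [[-0.037, 0.999, 0.001], [0.999, 0.037, -0.001], [-0.001, 0.001, -1.0]]
ft_force: [3.8, -3.7, -4.9]
grip_width: 0.0247
gripper_force: 39.9
```

```bash
python3 -m crank '[2,0,0,0.3,0, 2,0,0,0.3,0, 2,0,0,0.3,0, 2,0,0,0.3,0, 2,0,0,0.3,0, 2,0,0,0.2,0, 2,0,0,0.1,0, 2,0,0,0,0]'
```

```text
time_s: 16.88
position: [0.5456, 0.016, 0.1849]
tool_rot: [[-0.038, 0.999, 0.002], [0.999, 0.038, -0.001], [-0.001, 0.002, -1.0]]
ft_force: [1.9, -4.0, 3.0]
grip_width: 0.0245
gripper_force: 40.8
```

```bash
python3 -m crank '[2,0,0,0.05,0, 2,0,0,0.05,0, 2,0,0,0,0, 2,0,0,0,0, 2,0,0,0,0, 2,0,0,0,0, 2,0,0,0,0, 2,0,0,0,0]'
```

```text
time_s: 17.55
position: [0.5457, 0.0159, 0.1848]
tool_rot: [[-0.038, 0.999, 0.003], [0.999, 0.038, -0.001], [-0.001, 0.003, -1.0]]
ft_force: [-0.7, -3.9, 10.8]
grip_width: 0.0247
gripper_force: 41.6
```

Contact with the leg is made at the expected height. I back off the press, open and rise.

```bash
python3 -m crank '[2,0,0,-0.1,0, 3,0,0,0,0, 3.5,0,0,0,0, 4.5,0,0,0,0, 5.5,0,0,0,0, 6,0,0,0,0, 6,0,0,0,0, 6,0,0,0,0]' 20
python3 -m crank '[6,0,0,-0.5,0, 6,0,0,-1,0, 6,0,0,-1.5,0, 6,0,0,-2,0, 6,0,0,-2,0, 6,-0.5,-2,-1,0, 6,-1.5,-3,0,0, 6,-1.5,-3,0,0]'
python3 -m crank '[6,-1.5,-3,0,0, 6,-1.5,-3,0,0, 6,-1.5,-2,0,0, 6,-1.5,-1,0,0, 6,0,0,0,0, 6,0,0,0,0, 6,0,0,0,0, 6,0,0,0,0]'
python3 - <<'E'
from rig import optics,spotter
from h import *
for n in('top','scene'):
    p=optics.get_image(n)
    for q,z in(('knob',.196),('foot',.196),('standard',.13),('puck',.02),('brush',.01),('cup',.05)):
        print(n,q,[(at(n,d['at'][0]*560,d['at'][1]*420,z),round(d['score'],2)) for d in spotter.look_for(p,q)[:2]])
    im=p['color'];import cv2;cv2.imwrite(f'pics/fin_{n}.png',im[:,:,::-1])
# knob top as the dark blob's upper disc: dark pixel centroid in the top view near the expected place
im=cv2.imread('pics/fin_top.png');u,v=pix('top',(.545,.0167,.212)).astype(int);print('exp top px',u,v)
g=im[v-12:v+13,u-12:u+13].max(2);m=cv2.moments((g<45).astype('uint8'),True);print(m['m00'],at('top',u-12+m['m10']/m['m00'],v-12+m['m01']/m['m00'],.205))
E
```

```text
time_s: 18.22
position: [0.5451, 0.0165, 0.1838]
tool_rot: [[-0.038, 0.999, -0.0], [0.999, 0.038, 0.0], [0.0, -0.0, -1.0]]
ft_force: [0.8, -0.3, 0.0]
grip_width: 0.0599
gripper_force: 0.0
time_s: 18.88
position: [0.4658, -0.0217, 0.2646]
tool_rot: [[-0.04, 0.999, 0.001], [0.999, 0.04, -0.0], [-0.001, 0.001, -1.0]]
ft_force: [-0.0, -1.1, -0.1]
grip_width: 0.0598
gripper_force: 0.0
time_s: 19.55
position: [0.3793, -0.0845, 0.264]
tool_rot: [[-0.039, 0.999, 0.0], [0.999, 0.039, 0.0], [0.0, 0.0, -1.0]]
ft_force: [0.2, -0.4, -0.2]
grip_width: 0.0604
gripper_force: 0.0
top knob [(array([586.3,  19.1]), 0.74)]
top foot [(array([585.9,  15.6]), 0.79)]
top standard [(array([650. , 159.3]), 0.7)]
top puck [(array([450.3, 335.9]), 0.88)]
top brush [(array([ 441.5, -340.6]), 0.59), (array([634.4,  23.3]), 0.3)]
top cup [(array([ 566.4, -368.4]), 0.95), (array([625.2,  23.3]), 0.27)]
scene knob [(array([610.7, -32.4]), 0.91)]
scene foot [(array([609.1, -19. ]), 0.69)]
scene standard [(array([650.6, 152.5]), 0.79)]
scene puck [(array([468.4, 314.6]), 0.45), (array([ 439.2, -345.8]), 0.4)]
scene brush [(array([ 437.8, -347.7]), 0.74)]
scene cup [(array([ 557.3, -363.6]), 0.97)]
exp top px 269 203
187.0 [540.6  12.6]
```

```bash
python3 - <<'E'
from h import *
import cv2
# calibrate on the parked knob in the first picture, then the same measure now
for f,n,X in(('scene0','scene',(.6825,-.090)),('fin_scene','scene',(.545,.0167)),('top0','top',(.6825,-.09)),('fin_top','top',(.545,.0167))):
    im=cv2.imread(f'pics/{f}.png').max(2);z=.1905 if '0' in f else .1965
    u,v=pix(n,(*X,z)).astype(int);g=im[v-16:v+17,u-14:u+15]
    N,L,st,c=cv2.connectedComponentsWithStats((g<33).astype('uint8'))
    for i in range(1,N):
        if st[i,4]>40: print(f,st[i].tolist(),'offset px from predicted',(c[i]-[14,16]).round(1),at(n,u-14+c[i][0],v-16+c[i][1],z))
E
```

```text
fin_scene [9, 14, 8, 14, 56] offset px from predicted [-1.6  4.8] [554.2   2.3]
top0 [8, 10, 13, 15, 138] offset px from predicted [-0.1  1.3] [681.5 -89.7]
fin_top [9, 10, 14, 16, 164] offset px from predicted [2.1 1.7] [542.4  13.3]
```

The top view puts the knob within about 4 mm of the opening's centre. The gripper's own pose at release agrees, at (545.1, 16.5) mm. I hand the job in.

```bash
python3 -c "
from rig import env
print(env.close_job())"
```

```text
the job is handed in; nothing more can be done
None
```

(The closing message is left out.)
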